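Fit the matching quarter-turn nut

ROBOT

A 7-joint arm with a two-finger parallel gripper is mounted at the origin on a cart in front of the work surface, level with it; the furniture and walls round the work are solid. World frame = base frame: x ahead of the robot, y to its left, z up, the work surface at z = 0. Lengths are in m, angles in rad, forces in N, time in s.
With the tool pointing down it reaches from about 0.425 to 0.875 m from the base axis. Payload 4.7 kg.
Tool frame: the origin (TCP) lies between the finger pads; the fingertips stand 14 mm ahead of it and the grasp point (between the pads) lies 5 mm behind it; z points along the fingers, y is the line along which they close (so a half turn about z gives the same grasp; the last joint's range is limited). The gripper opens to 87 mm and grips with 3 to 60 N. Pads are 19 mm wide; open, the fingers measure 117 mm over their backs; the gripper's body (75 mm by 190 mm) begins 51 mm behind the grasp point.
Start: joints at [-1.175, 0.321, -0.07, 1.45, 0.023, 1.371, -0.057], TCP at [0.242, 0.603, 0.237] pointing down, gripper open.
Joint ranges: [-2.86, 2.86], [-0.3, 2.09], [-1.38, 1.24], [0.06, 2.45], [-1.56, 4.7], [0.09, 2.05], [-2.69, 2.69]. Speed limits (rad/s): [2.57, 2.57, 3.14, 3.14, 3.14, 3.14, 3.14].

INTERFACE

Orientations are given as a rotation vector (axis times angle).
In Python, from bench import ctrl gives the robot as it stands.
- The arm moves only by the tool step_arm, never from a script. Its argument "commands" is a list of rows, each an object with "travel": the shift along the tool's x, y, z in m, a list of three; "turn": the turn, a rotation vector about the tool's x, y, z in degrees, a list of three. A call has 1 to 5 rows; each row is the pose to reach, as a shift and turn from the pose commanded when the call began, along the tool's axes at that moment; what a row does not reach only later rows make up. A row lasts 1/10 s, in which the tool goes at most 50 mm and 8.59 degrees, less where a joint would pass 70% of its speed; a pose out of reach is approached as far as the arm can. A call with a gripper value outside its range is refused whole. "gripper" is the opening, from 0 (shut) to 1 (fully open), set as the call begins (left out, the last holds). The fingers move at their own pace and stop on an object; "force" is the grip in N (left out, the last holds). Time passes only in rows, so rows that repeat a pose let the fingers close. It gives the time, the measured TCP pose, the force, the opening and the grip force at its end, in the units of the state.
- ctrl.get_state(): the state, without advancing time (a new reading comes with each control period).
- ctrl.get_image(name): name is "scene" or "top" or "wrist"; returns the picture (420x560x3 uint8, red, green, blue); there is no depth.
- ctrl.camera_model(name): a dict with "fx", "fy", "cx", "cy" (pixels), "R" (3x3) and "t" (3): a world point X has camera coordinates R X + t; the wrist camera has in their place "T_tool_cam" (4x4, takes a point from camera to tool coordinates, whose origin is the TCP and whose axes are the flange's). Camera axes: x right, y down, z forward; pixel columns grow to the right and rows downward; lengths in m; the calibration is good to about 2 mm. The wrist camera is an equidistant fisheye: a pixel r from the principal point sees the ray r / f radians off the axis. A picture is of the moment at which its call begins: read the wrist's pose just before it. camera_model takes no time and is no camera call.
- ctrl.close_job(): hands the job in; it is judged then, once.
The state is a dict: "time": time; "joint_positions": joint angles; "qd": joint speeds; "joint_torque": joint torques, N m; "position": TCP position; "tool_rot": TCP orientation; "ft_force": force on the tool from outside, world axes, zero at the start; "torque": the same for the moment, N m; "grip_width": opening from 0.0 (shut) to 1.0 (fully open); "grip_force": force on a finger pad.
Only numpy, scipy, OpenCV 4.12 (cv2) and the standard library are available. Lean on these libraries where they do the work, as an engineer would, in place of code of your own. Each camera call takes 0.05 s, during which the arm holds its last target. There are 200 camera calls.

TASK

Three square steel nuts lie on the bench; find the one that fits the stud of the clamping fixture, that is, whose hole lets the stud's cross pin through but can then hold under it. Lower that nut over the pin until it lies flat on the washer, then screw it home with a quarter turn, either way, so that the pin lies square across its slot, and let go.

Things in the scene. Friction and masses are not known exactly. Their poses are not given: they have to be found in the camera images.
- nut_long_slot_centre (a point): Steel square nut, 56 x 56 x 30 mm tall, about 0.2 kg, lying flat; the three nuts differ only in the through hole. Its hole is a long slot, 42 x 18 mm, the long way along its x: the only nut that both passes the cross pin and locks under it. Point: the nut's centre, 15 mm over its underside; z up, x and y square to its sides (x along the slot).
- nut_small_hole_centre (a point): Steel square nut, 56 x 56 x 30 mm tall, about 0.2 kg, lying flat; the three nuts differ only in the through hole. Its hole is a small square of 20 mm: too small for the cross pin. Point: the nut's centre, 15 mm over its underside; z up, x and y square to its sides.
- nut_round_hole_centre (a point): Steel square nut, 56 x 56 x 30 mm tall, about 0.2 kg, lying flat; the three nuts differ only in the through hole. Its hole is round, 42 mm across: it passes the pin but cannot lock under it, whichever way it is turned. Point: the nut's centre, 15 mm over its underside; z up, x and y square to its sides.
- stud_seat (a point): Foot of the clamping fixture's fixed upright stud (10 mm thick): its axis at the washer's top, 42 mm over the bench, where the nut's underside rests; z up. Washer 44 mm across, on a strap 6 mm lower; plywood base 120 x 150 mm, 16 high. The stud ends in a T: a level round cross pin along this x, 34 mm long, 10 thick, underside 33 and top 43 mm over the washer. The long slot passes it within 15 degrees
Things that resemble listed ones, but are neither listed nor needed, are in the scene too. Leave any black or blue look-alike of the part that bears nut_long_slot_centre alone.

How it is judged:
By the outcome, as a careful person would: the job done as asked, in the order asked, and still so for the second after the job is handed in, with the robot touching nothing.
It also fails if it takes over 43 s, if anything falls off the work surface, if the arm or the gripper's body presses on something with over 40 N, if the wrist force passes 120 N, or if a joint passes its speed limit or range.

## Working session

There is one attempt and no reset: what is moved stays moved. The work goes in short steps, Python scripts to look and compute and a tool call to move; the robot and the scene stay as the last step left them, time stands still between calls to the robot, and variables do not carry over. Pictures are saved under pics/ and viewed, at most 10 in all, crops included, and the job is handed in when it is done.

Besides the shell and the picture viewer there is one more tool, called after "Request:" by a JSON object that holds its "method" and its "body", one argument or row to a line. step_arm: Moves the arm, as the interface text tells. Its arguments: {"type":"object","properties":{"commands":{"type":"array"},"gripper":{"type":"number"},"force":{"type":"number"}},"required":["commands"]}

```bash
mkdir -p pics; ls; python3 - <<'E'
from bench import ctrl
import cv2,numpy as np
s=ctrl.get_state();print(s['time'],s['position'],s['tool_rot'])
for n in("top","scene"):
    cv2.imwrite(f"pics/{n}0.png",ctrl.get_image(n)[:,:,::-1])
    m=ctrl.camera_model(n);C=-np.array(m['R']).T@np.array(m['t']);print(n,C,m['fx'],np.round(m['R'],3).tolist())
print(ctrl.camera_model("wrist"))
E
```

```text
pics
0.0 [0.24205324 0.60268446 0.23545663] [-5.96048652e-01 -3.08428196e+00  2.96745163e-03]
top [0.08169232 0.04512483 1.1318965 ] 531.0092834239309 [[-0.235, -0.972, -0.011], [-0.875, 0.217, -0.433], [0.423, -0.092, -0.901]]
scene [0.09882461 0.47701269 0.5262561 ] 402.12581349338126 [[-0.755, -0.656, 0.006], [-0.347, 0.392, -0.852], [0.556, -0.645, -0.524]]
{'fx': 325.19226210127806, 'fy': 325.19226210127806, 'cx': 281.9084994273015, 'cy': 212.21639502397426, 'T_tool_cam': array([[-1.15347759e-03, -9.66653018e-01, -2.56087120e-01,
         7.00379124e-02],
       [ 9.99998941e-01, -8.87694592e-04, -1.15345009e-03,
         1.52904927e-04],
       [ 8.87658861e-04, -2.56088179e-01,  9.66653018e-01,
        -1.48685627e-01],
       [ 0.00000000e+00,  0.00000000e+00,  0.00000000e+00,
         1.00000000e+00]])}
```

View pics/top0.png

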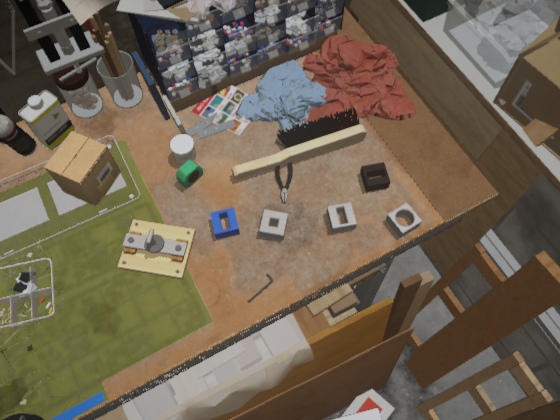

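View pics/scene0.png

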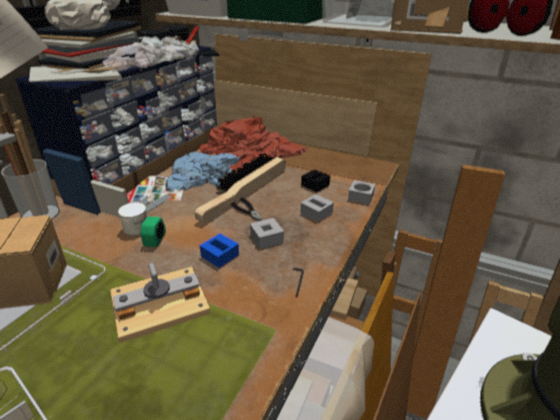

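Top view: blue look-alike (225,222), black look-alike (375,177), steel nuts at (273,223) (small square hole?), (341,217) (long slot?) and (404,219) (round hole). The fixture is at (157,247). I'll confirm in an enlarged crop.

```bash
cat > h.py <<'E'
from bench import ctrl
import cv2,numpy as np
from scipy.spatial.transform import Rotation as Ro
def ray(n,u,v,s=None):
    m=ctrl.camera_model(n)
    if n=="wrist":
        T=np.array(m['T_tool_cam']);d=np.array([u-m['cx'],v-m['cy']])/m['fx'];r=np.hypot(*d)
        c=np.r_[d/r*np.sin(r),np.cos(r)] if r>0 else np.array([0,0,1.])
        R=Ro.from_rotvec(s['tool_rot']).as_matrix()
        return R@T[:3,3]+s['position'],R@T[:3,:3]@c
    R=np.array(m['R']);return -R.T@m['t'],R.T@np.array([(u-m['cx'])/m['fx'],(v-m['cy'])/m['fy'],1])
def plane(n,u,v,z,s=None):
    o,d=ray(n,u,v,s);return o+d*(z-o[2])/d[2]
def tri(a,b):
    (o,d),(p,e)=a,b;k=np.linalg.lstsq(np.c_[d,-e],p-o,rcond=None)[0];A=o+d*k[0];B=p+e*k[1];return (A+B)/2,np.linalg.norm(A-B)
E
python3 - <<'E'
from h import *
t=cv2.imread("pics/top0.png")
for u,v in((273,219),(341,213),(404,215),(150,240)):print(u,v,plane("top",u,v,.03).round(3))
a=cv2.resize(t[185:255,245:435],None,fx=4.2,fy=4.2,interpolation=3)
b=cv2.resize(t[210:285,110:300],None,fx=4.2,fy=4.2,interpolation=3)
cv2.imwrite("pics/crop.png",np.vstack([a,b])[:600])
E
```

```text
273 219 [ 0.592 -0.05   0.03 ]
341 213 [ 0.569 -0.206  0.03 ]
404 215 [ 0.53  -0.345  0.03 ]
150 240 [0.608 0.231 0.03 ]
```

View pics/crop.png

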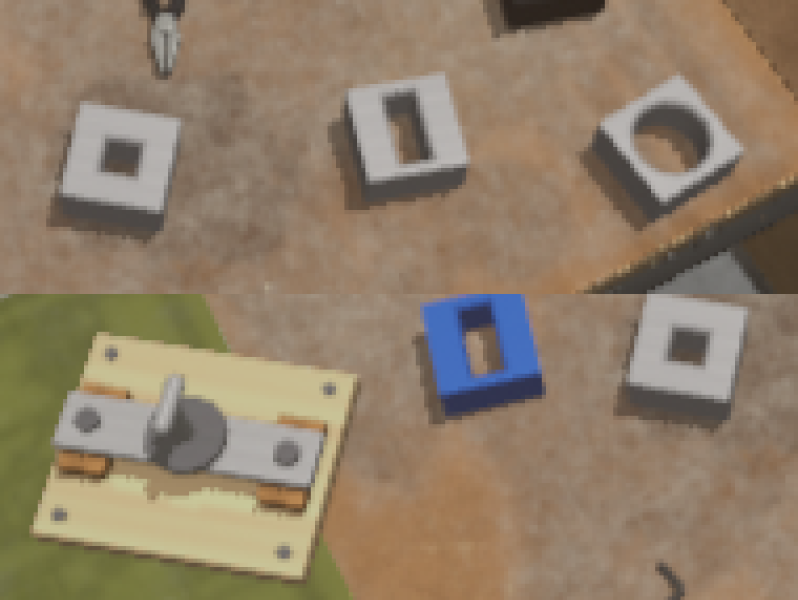

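The nut at (341,213) has the long slot: it is steel, with a rectangular 42 x 18 hole. (273,219) has a small square hole, (404,215) a round one, and blue (225,222) and black (375,177) are the look-alikes to leave alone. On the fixture, the pin's far end is near (152,230) and the washer near (155,244).

```bash
python3 - <<'E'
from h import *
f=lambda x,y:(245+x/4.2,185+y/4.2)
P=np.array([plane("top",*f(*c),.03) for c in((347,88),(443,74),(468,162),(368,182))])
print(P.mean(0),[np.linalg.norm(P[i]-P[i-1]).round(3) for i in range(4)])
e=P[2]-P[1];print("slot yaw",np.degrees(np.arctan2(e[1],e[0])),[np.degrees(np.arctan2(*(P[i]-P[i-1])[[1,0]])).round() for i in range(4)])
g=lambda x,y:(110+x/4.2,210+(y-294)/4.2)
print("washer",plane("top",*g(190,435),.042)); a=plane("top",*g(174,380),.08);b=plane("top",*g(162,428),.08)
print("pin",a,b,np.degrees(np.arctan2(*(a-b)[[1,0]])))
R=Ro.from_rotvec(ctrl.get_state()['tool_rot']).as_matrix();print(R.round(3))
print("travel",R.T@(np.array([P.mean(0)[0],P.mean(0)[1],.235])-ctrl.get_state()['position']))
E
```

```text
[ 0.56414444 -0.20623737  0.03      ] [np.float64(0.058), np.float64(0.054), np.float64(0.055), np.float64(0.056)]
slot yaw 177.41854556250266 [np.float64(-5.0), np.float64(-95.0), np.float64(177.0), np.float64(88.0)]
washer [0.59094173 0.21898396 0.042     ]
pin [0.60583568 0.21677687 0.08      ] [0.58049881 0.22635586 0.08      ] -20.70985779020272
[[-0.928  0.373 -0.001]
 [ 0.373  0.928 -0.002]
 [-0.    -0.002 -1.   ]]
travel [-0.60029841 -0.63073606  0.00173191]
```

Request:
{"method": "step_arm", "body": {
  "commands": [
    {"travel": [-0.034, -0.036, 0], "turn": [0, 0, 0]},
    {"travel": [-0.068, -0.072, 0], "turn": [0, 0, 0]},
    {"travel": [-0.102, -0.108, 0], "turn": [0, 0, 0]},
    {"travel": [-0.136, -0.144, 0], "turn": [0, 0, 0]},
    {"travel": [-0.17, -0.18, 0], "turn": [0, 0, 0]}
  ],
  "gripper": 1
}}

```text
time: 0.6
position: [0.3333, 0.3706, 0.2362]
tool_rot: [-0.596, -3.084, 0.001]
ft_force: [1.9, 0.2, 0.6]
grip_width: 1.002
grip_force: 0.0
```

Request:
{"method": "step_arm", "body": {
  "commands": [
    {"travel": [-0.034, -0.036, 0], "turn": [0, 0, 0]},
    {"travel": [-0.068, -0.072, 0], "turn": [0, 0, 0]},
    {"travel": [-0.102, -0.108, 0], "turn": [0, 0, 0]},
    {"travel": [-0.136, -0.144, 0], "turn": [0, 0, 0]},
    {"travel": [-0.17, -0.18, 0], "turn": [0, 0, 0]}
  ]
}}

```text
time: 1.1
position: [0.4237, 0.1404, 0.2364]
tool_rot: [0.596, 3.085, 0.001]
ft_force: [0.9, -0.2, 0.3]
grip_width: 1.0
grip_force: 0.0
```

Request:
{"method": "step_arm", "body": {
  "commands": [
    {"travel": [-0.034, -0.036, 0], "turn": [0, 0, 0]},
    {"travel": [-0.068, -0.072, 0], "turn": [0, 0, 0]},
    {"travel": [-0.102, -0.108, 0], "turn": [0, 0, 0]},
    {"travel": [-0.136, -0.144, 0], "turn": [0, 0, 0]},
    {"travel": [-0.17, -0.18, 0], "turn": [0, 0, 0]}
  ]
}}

```text
time: 1.6
position: [0.5144, -0.0898, 0.2365]
tool_rot: [0.596, 3.084, 0.001]
ft_force: [-0.1, 0.3, -0.3]
grip_width: 1.004
grip_force: 0.0
```

Request:
{"method": "step_arm", "body": {
  "commands": [
    {"travel": [-0.03, -0.03, 0], "turn": [0, 0, 8]},
    {"travel": [-0.06, -0.06, 0], "turn": [0, 0, 16]},
    {"travel": [-0.09, -0.089, 0], "turn": [0, 0, 24]},
    {"travel": [-0.09, -0.089, 0], "turn": [0, 0, 32]},
    {"travel": [-0.09, -0.089, 0], "turn": [0, 0, 40]}
  ]
}}

```text
time: 2.1
position: [0.5642, -0.206, 0.2356]
tool_rot: [-1.627, -2.686, 0.003]
ft_force: [-0.3, 0.2, -0.1]
grip_width: 0.995
grip_force: 0.0
```

Request:
{"method": "step_arm", "body": {
  "commands": [
    {"travel": [0, 0, 0.02], "turn": [0, 0, 8]},
    {"travel": [0, 0, 0.04], "turn": [0, 0, 16]},
    {"travel": [0, 0, 0.06], "turn": [0, 0, 24]},
    {"travel": [0, 0, 0.08], "turn": [0, 0, 32]},
    {"travel": [0, 0, 0.08], "turn": [0, 0, 32]}
  ]
}}

```text
time: 2.6
position: [0.5627, -0.203, 0.1535]
tool_rot: [-2.292, -2.142, 0.006]
ft_force: [0.2, -0.0, -0.2]
grip_width: 0.997
grip_force: 0.0
```

```bash
python3 - <<'E'
from h import *
s=ctrl.get_state();im=ctrl.get_image("wrist")[:,:,::-1];cv2.imwrite("pics/w1.png",im)
R=Ro.from_rotvec(s['tool_rot']).as_matrix();print(s['position'],R.round(3),s['joint_positions'])
E
```

```text
[ 0.56265686 -0.20297118  0.15345996] [[ 0.068  0.998 -0.006]
 [ 0.998 -0.068  0.001]
 [ 0.001 -0.006 -1.   ]] [-0.40778983  0.35757921  0.86901336  1.71194564 -0.28771774  1.2128793
  0.4658287 ]
```

View pics/w1.png

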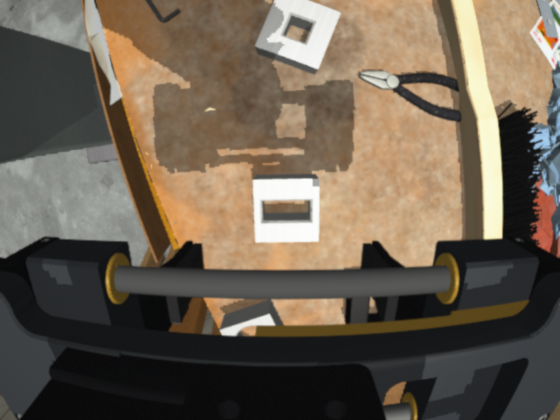

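The wrist view shows the long-slot nut at (286,209), nearly square to the fingers. I'll measure its corners.

```bash
cat >> h.py <<'E'
def nut(im,s,z,seed,th=150):
    hsv=cv2.cvtColor(im,cv2.COLOR_BGR2HSV);m=((hsv[...,2]>th)&(hsv[...,1]<45)).astype(np.uint8)
    cs,_=cv2.findContours(m,0,2);c=min((c for c in cs if cv2.contourArea(c)>800),key=lambda c:np.hypot(*(c.reshape(-1,2).mean(0)-seed)))
    W=np.array([plane("wrist",*p,z,s)[:2] for p in c.reshape(-1,2).astype(float)],np.float32)
    return cv2.minAreaRect(W*1000)
E
python3 - <<'E'
from h import *
s=ctrl.get_state();im=cv2.imread("pics/w1.png")
(c,sz,a)=r=nut(im,s,.03,(286,209));print(r)
R=Ro.from_rotvec(s['tool_rot']).as_matrix()
print("tool y yaw",np.degrees(np.arctan2(R[1,1],R[0,1])),"travel",R.T@(np.r_[np.array(c)/1000,.019]-s['position']))
E
```

```text
((566.489990234375, -205.05148315429688), (57.40129089355469, 57.40769577026367), 87.48694610595703)
tool y yaw -3.6982213820752894 travel [-0.00142305  0.00341369  0.13622452]
```

Request:
{"method": "step_arm", "body": {
  "commands": [
    {"travel": [-0.0014, 0.0034, 0.03], "turn": [0, 0, -1.2]},
    {"travel": [-0.0014, 0.0034, 0.06], "turn": [0, 0, -1.2]},
    {"travel": [-0.0014, 0.0034, 0.09], "turn": [0, 0, -1.2]},
    {"travel": [-0.0014, 0.0034, 0.12], "turn": [0, 0, -1.2]},
    {"travel": [-0.0014, 0.0034, 0.136], "turn": [0, 0, -1.2]}
  ]
}}

```text
time: 3.15
position: [0.5676, -0.2052, 0.0193]
tool_rot: [-2.268, -2.172, 0.001]
ft_force: [-0.2, 0.6, 0.0]
grip_width: 1.001
grip_force: 0.0
```

Request:
{"method": "step_arm", "body": {
  "commands": [
    {"travel": [0, 0, 0], "turn": [0, 0, 0]},
    {"travel": [0, 0, 0], "turn": [0, 0, 0]},
    {"travel": [0, 0, 0], "turn": [0, 0, 0]},
    {"travel": [0, 0, 0], "turn": [0, 0, 0]},
    {"travel": [0, 0, 0], "turn": [0, 0, 0]}
  ],
  "gripper": 0.5,
  "force": 30
}}

```text
time: 3.65
position: [0.5678, -0.2059, 0.0216]
tool_rot: [-2.272, -2.169, -0.0]
ft_force: [-3.3, 1.1, 3.4]
grip_width: 0.639
grip_force: 30.0
```

Request:
{"method": "step_arm", "body": {
  "commands": [
    {"travel": [0, 0, -0.04], "turn": [0, 0, 0]},
    {"travel": [0, 0, -0.08], "turn": [0, 0, 0]},
    {"travel": [0, 0, -0.12], "turn": [0, 0, 0]},
    {"travel": [0.03, 0, -0.15], "turn": [0, 0, 0]},
    {"travel": [0.065, 0, -0.16], "turn": [0, 0, 0]}
  ]
}}

```text
time: 4.15
position: [0.5724, -0.143, 0.1846]
tool_rot: [2.274, 2.16, 0.006]
ft_force: [1.0, 1.2, -2.5]
grip_width: 0.64
grip_force: 30.0
```

Request:
{"method": "step_arm", "body": {
  "commands": [
    {"travel": [0.045, 0.005, 0], "turn": [0, 0, 0]},
    {"travel": [0.09, 0.009, 0], "turn": [0, 0, 0]},
    {"travel": [0.135, 0.009, 0], "turn": [0, 0, 0]},
    {"travel": [0.18, 0.009, 0], "turn": [0, 0, 0]},
    {"travel": [0.225, 0.009, 0], "turn": [0, 0, 0]}
  ]
}}

```text
time: 4.65
position: [0.5902, 0.0855, 0.1808]
tool_rot: [-2.272, -2.169, -0.002]
ft_force: [1.4, -0.4, -1.7]
grip_width: 0.641
grip_force: 30.0
```

Request:
{"method": "step_arm", "body": {
  "commands": [
    {"travel": [0.025, 0, 0], "turn": [0, 0, 0]},
    {"travel": [0.025, 0, 0], "turn": [0, 0, 0]},
    {"travel": [0.025, 0, 0], "turn": [0, 0, 0]}
  ]
}}

```text
time: 4.95
position: [0.5914, 0.1089, 0.1804]
tool_rot: [2.271, 2.171, -0.001]
ft_force: [1.0, -1.1, -0.9]
grip_width: 0.639
grip_force: 30.0
```

```bash
python3 - <<'E'
from h import *
s=ctrl.get_state();im=ctrl.get_image("wrist")[:,:,::-1];cv2.imwrite("pics/w2.png",im)
R=Ro.from_rotvec(s['tool_rot']).as_matrix();print(s['position'],s['grip_width'],R.round(3))
import pickle;pickle.dump(s,open("s2.pkl","wb"))
cv2.imwrite("pics/w2.png",im)
E
```

```text
[0.59141521 0.10890629 0.18041001] 0.6390585325175755 [[ 0.045  0.999 -0.   ]
 [ 0.999 -0.045 -0.001]
 [-0.001 -0.    -1.   ]]
```

View pics/w2.png

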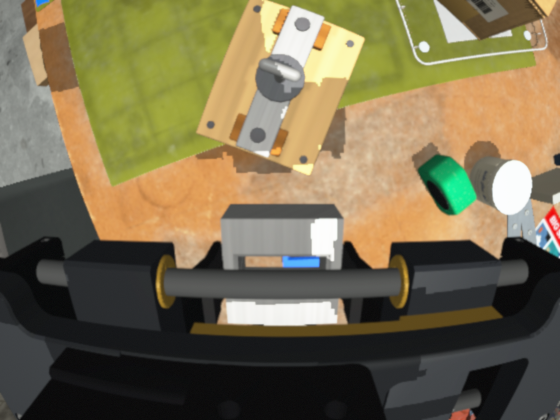

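The fixture is in view: washer centre about (280,78), pin from about (262,66) to (302,74). I'll enlarge it to read the ends.

```bash
python3 - <<'E'
from h import *
im=cv2.imread("pics/w2.png")
cv2.imwrite("pics/w2c.png",cv2.resize(im[0:150,190:370],None,fx=4,fy=4,interpolation=3))
E
```

```text
(no output)
```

View pics/w2c.png

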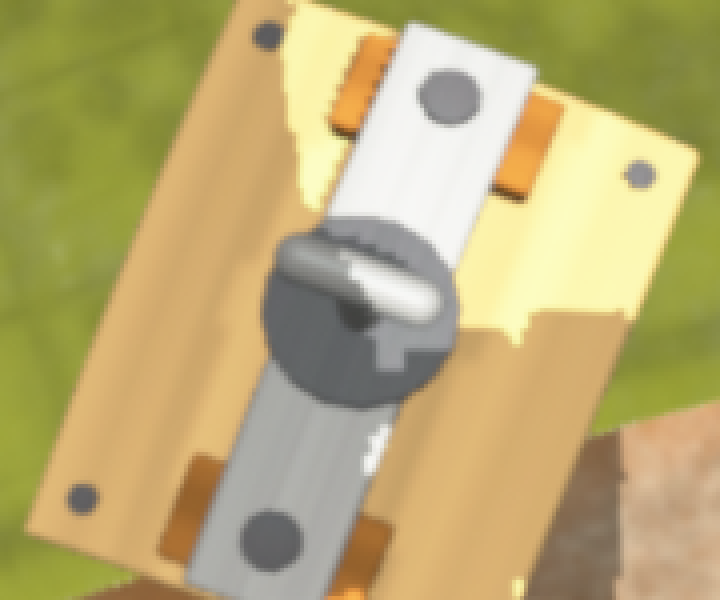

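```bash
python3 - <<'E'
from h import *
import pickle;s=pickle.load(open("s2.pkl","rb"))
q=lambda x,y,z:plane("wrist",190+x/4,y/4,z,s)
a,b=q(276,255,.08),q(441,301,.08);d=b-a;print("pin",(a+b)/2,np.linalg.norm(d),np.degrees(np.arctan2(d[1],d[0])))
W=[q(361,312,.042),q(262,312,.042),q(460,312,.042),q(361,216,.042),q(361,409,.042)]
print("washer",W[0],(W[1]+W[2])/2,np.linalg.norm(W[1]-W[2]),(W[3]+W[4])/2,np.linalg.norm(W[3]-W[4]))
b1,b2=q(449,96,.038),q(271,541,.038);print("bolts",(b1+b2)/2,np.linalg.norm(b1-b2),np.degrees(np.arctan2(*(b1-b2)[[1,0]])))
E
```

```text
pin [0.59467042 0.22407366 0.08      ] 0.03245082882977071 -19.072008898786006
washer [0.59489128 0.22302929 0.042     ] [0.59489241 0.22325629 0.042     ] 0.04304140157755328 [0.59489483 0.22316429 0.042     ] 0.043670896340929286
bolts [0.59469191 0.22365262 0.038     ] 0.11027842578246914 66.30625200338655
```

Request:
{"method": "step_arm", "body": {
  "commands": [
    {"travel": [0.038, -0.001, 0], "turn": [0, 0, 6]},
    {"travel": [0.076, -0.0016, 0], "turn": [0, 0, 12]},
    {"travel": [0.1143, -0.0016, 0], "turn": [0, 0, 17.5]},
    {"travel": [0.1143, -0.0016, 0.02], "turn": [0, 0, 17.5]},
    {"travel": [0.1143, -0.0016, 0.05], "turn": [0, 0, 17.5]}
  ]
}}

```text
time: 5.5
position: [0.5972, 0.2231, 0.1319]
tool_rot: [2.575, 1.798, 0.007]
ft_force: [0.0, -0.9, -1.9]
grip_width: 0.642
grip_force: 30.0
```

Request:
{"method": "step_arm", "body": {
  "commands": [
    {"travel": [0, 0, 0], "turn": [0, 0, 0]},
    {"travel": [0, 0, 0], "turn": [0, 0, 0]}
  ]
}}

```text
time: 5.7
position: [0.5956, 0.2209, 0.1308]
tool_rot: [2.578, 1.794, -0.001]
ft_force: [-0.3, -0.0, -1.6]
grip_width: 0.644
grip_force: 30.0
```

```bash
python3 - <<'E'
from h import *
s=ctrl.get_state();R=Ro.from_rotvec(s['tool_rot']).as_matrix();print(s['position'],np.degrees(np.arctan2(R[1,1],R[0,1])),R[:,2],s['ft_force'],s['joint_positions'])
w=ctrl.get_image("wrist")[:,:,::-1];s2=ctrl.get_image("scene")[:,:,::-1]
cv2.imwrite("pics/w3.png",np.hstack([cv2.resize(w[180:350,200:360],None,fx=2.5,fy=2.5),cv2.resize(s2[200:370,80:240],None,fx=2.5,fy=2.5,interpolation=3)]))
E
```

```text
[0.59562664 0.22086564 0.13081622] -20.33082246106329 [-4.63783443e-04 -8.96047762e-04 -9.99999491e-01] [-0.25953973 -0.04281963 -1.63944281] [-0.97859237  0.43499931  0.74565543  1.64136612 -0.31233657  1.1894166
 -0.51641631]
```

View pics/w3.png

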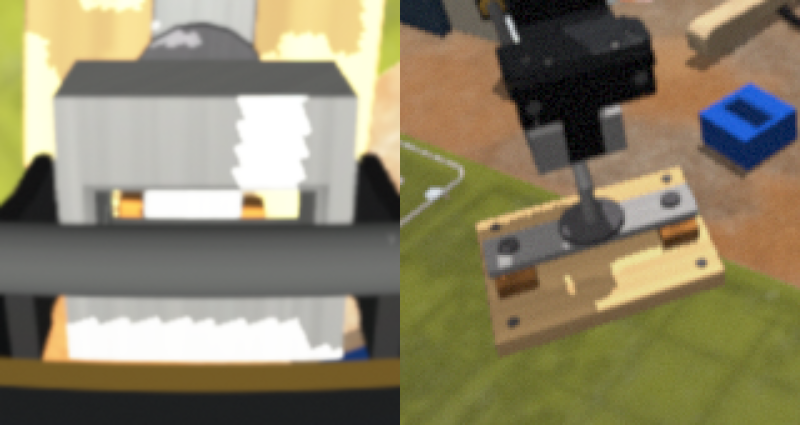

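Request:
{"method": "step_arm", "body": {
  "commands": [
    {"travel": [0.001, -0.001, 0.006], "turn": [0, 0, 0]},
    {"travel": [0.001, -0.001, 0.012], "turn": [0, 0, 0]},
    {"travel": [0.001, -0.001, 0.018], "turn": [0, 0, 0]},
    {"travel": [0.001, -0.001, 0.022], "turn": [0, 0, 0]},
    {"travel": [0.001, -0.001, 0.024], "turn": [0, 0, 0]}
  ]
}}

```text
time: 6.3
position: [0.5945, 0.224, 0.1058]
tool_rot: [-2.576, -1.798, 0.001]
ft_force: [0.0, -0.6, -1.7]
grip_width: 0.639
grip_force: 30.0
```

Request:
{"method": "step_arm", "body": {
  "commands": [
    {"travel": [0, 0, 0.001], "turn": [0, 0, 0]},
    {"travel": [0, 0, 0.002], "turn": [0, 0, 0]},
    {"travel": [0, 0, 0.003], "turn": [0, 0, 0]},
    {"travel": [0, 0, 0.004], "turn": [0, 0, 0]},
    {"travel": [0, 0, 0.005], "turn": [0, 0, 0]}
  ]
}}

```text
time: 6.8
position: [0.5949, 0.2241, 0.1016]
tool_rot: [-2.576, -1.798, -0.0]
ft_force: [-0.8, 0.3, -1.0]
grip_width: 0.637
grip_force: 30.0
```

Underside is about at z = 0.081, below the pin top (0.085), with no contact force. Continuing down in small steps.

Request:
{"method": "step_arm", "body": {
  "commands": [
    {"travel": [0, 0, 0.002], "turn": [0, 0, 0]},
    {"travel": [0, 0, 0.004], "turn": [0, 0, 0]},
    {"travel": [0, 0, 0.006], "turn": [0, 0, 0]},
    {"travel": [0, 0, 0.008], "turn": [0, 0, 0]},
    {"travel": [0, 0, 0.01], "turn": [0, 0, 0]}
  ]
}}

```text
time: 7.3
position: [0.5948, 0.2241, 0.0914]
tool_rot: [2.576, 1.798, -0.0]
ft_force: [-0.4, 0.5, -1.6]
grip_width: 0.642
grip_force: 30.0
```

Request:
{"method": "step_arm", "body": {
  "commands": [
    {"travel": [0, 0, 0.004], "turn": [0, 0, 0]},
    {"travel": [0, 0, 0.008], "turn": [0, 0, 0]},
    {"travel": [0, 0, 0.012], "turn": [0, 0, 0]},
    {"travel": [0, 0, 0.016], "turn": [0, 0, 0]},
    {"travel": [0, 0, 0.02], "turn": [0, 0, 0]}
  ]
}}

```text
time: 7.8
position: [0.5947, 0.2241, 0.0712]
tool_rot: [-2.576, -1.798, 0.0]
ft_force: [-0.6, 0.9, -2.4]
grip_width: 0.641
grip_force: 30.0
```

Request:
{"method": "step_arm", "body": {
  "commands": [
    {"travel": [0, 0, 0.002], "turn": [0, 0, 0]},
    {"travel": [0, 0, 0.004], "turn": [0, 0, 0]},
    {"travel": [0, 0, 0.005], "turn": [0, 0, 0]},
    {"travel": [0, 0, 0.006], "turn": [0, 0, 0]}
  ]
}}

```text
time: 8.2
position: [0.5949, 0.2241, 0.0656]
tool_rot: [2.576, 1.798, 0.001]
ft_force: [-0.4, 0.2, -2.0]
grip_width: 0.64
grip_force: 30.0
```

Request:
{"method": "step_arm", "body": {
  "commands": [
    {"travel": [0, 0, 0.001], "turn": [0, 0, 0]},
    {"travel": [0, 0, 0.002], "turn": [0, 0, 0]},
    {"travel": [0, 0, 0.003], "turn": [0, 0, 0]}
  ]
}}

```text
time: 8.5
position: [0.5949, 0.2241, 0.0636]
tool_rot: [-2.576, -1.798, -0.0]
ft_force: [-3.6, -0.7, 10.3]
grip_width: 0.642
grip_force: 30.0
```

Request:
{"method": "step_arm", "body": {
  "commands": [
    {"travel": [0, 0, 0.0005], "turn": [0, 0, 0]},
    {"travel": [0, 0, 0.001], "turn": [0, 0, 0]}
  ]
}}

```text
time: 8.7
position: [0.5949, 0.2241, 0.0636]
tool_rot: [-2.575, -1.797, -0.001]
ft_force: [-5.1, -1.6, 12.8]
grip_width: 0.642
grip_force: 30.0
```

Request:
{"method": "step_arm", "body": {
  "commands": [
    {"travel": [0, 0, -0.001], "turn": [0, 0, -6]},
    {"travel": [0, 0, -0.001], "turn": [0, 0, -12]},
    {"travel": [0, 0, -0.001], "turn": [0, 0, -18]},
    {"travel": [0, 0, -0.001], "turn": [0, 0, -24]},
    {"travel": [0, 0, -0.001], "turn": [0, 0, -30]}
  ]
}}

```text
time: 9.2
position: [0.595, 0.225, 0.0636]
tool_rot: [-2.017, -2.408, -0.003]
ft_force: [-1.4, -0.2, 2.5]
grip_width: 0.638
grip_force: 30.0
```

Request:
{"method": "step_arm", "body": {
  "commands": [
    {"travel": [0, 0, 0], "turn": [0, 0, -6]},
    {"travel": [0, 0, 0], "turn": [0, 0, -12]},
    {"travel": [0, 0, 0], "turn": [0, 0, -18]},
    {"travel": [0, 0, 0], "turn": [0, 0, -24]},
    {"travel": [0, 0, 0], "turn": [0, 0, -30]}
  ]
}}

```text
time: 9.7
position: [0.595, 0.2248, 0.0636]
tool_rot: [-1.326, -2.848, -0.002]
ft_force: [-1.8, 1.2, 2.3]
grip_width: 0.641
grip_force: 30.0
```

Request:
{"method": "step_arm", "body": {
  "commands": [
    {"travel": [0, 0, 0], "turn": [0, 0, -6]},
    {"travel": [0, 0, 0], "turn": [0, 0, -12]},
    {"travel": [0, 0, 0], "turn": [0, 0, -18]},
    {"travel": [0, 0, 0], "turn": [0, 0, -24]},
    {"travel": [0, 0, 0], "turn": [0, 0, -30]}
  ]
}}

```text
time: 10.2
position: [0.5951, 0.2246, 0.0636]
tool_rot: [0.544, 3.094, 0.002]
ft_force: [-1.5, 0.7, 3.6]
grip_width: 0.639
grip_force: 30.0
```

```bash
python3 - <<'E'
from h import *
s=ctrl.get_state();R=Ro.from_rotvec(s['tool_rot']).as_matrix();print(s['time'],s['position'],np.degrees(np.arctan2(R[1,1],R[0,1])),R[:,2],s['ft_force'],s['torque'])
E
```

```text
10.2 [0.59506374 0.22461373 0.06361558] 70.06553365173411 [ 6.48890276e-04  1.18866879e-03 -9.99999083e-01] [-1.45687692  0.74243387  3.56406655] [ 0.01377698  0.35555025 -0.09418671]
```

Request:
{"method": "step_arm", "body": {
  "commands": [
    {"travel": [0, 0, 0], "turn": [0, 0, 0]},
    {"travel": [0, 0, 0], "turn": [0, 0, 0]},
    {"travel": [0, 0, 0], "turn": [0, 0, 0]},
    {"travel": [0, 0, 0], "turn": [0, 0, 0]},
    {"travel": [0, 0, 0], "turn": [0, 0, 0]}
  ],
  "gripper": 0.85
}}

```text
time: 10.7
position: [0.5948, 0.2241, 0.0625]
tool_rot: [0.551, 3.093, -0.0]
ft_force: [-0.2, -0.2, -0.3]
grip_width: 0.841
grip_force: 0.0
```

Request:
{"method": "step_arm", "body": {
  "commands": [
    {"travel": [0, 0, -0.01], "turn": [0, 0, 0]},
    {"travel": [0, 0, -0.03], "turn": [0, 0, 0]},
    {"travel": [0, 0, -0.06], "turn": [0, 0, 0]},
    {"travel": [0, 0, -0.1], "turn": [0, 0, 0]},
    {"travel": [-0.03, 0, -0.14], "turn": [0, 0, 0]}
  ]
}}

```text
time: 11.2
position: [0.6201, 0.2167, 0.2044]
tool_rot: [-0.542, -3.091, -0.003]
ft_force: [1.0, 1.4, 0.0]
grip_width: 0.85
grip_force: 0.0
```

Request:
{"method": "step_arm", "body": {
  "commands": [
    {"travel": [-0.03, 0, 0], "turn": [0, 0, 0]},
    {"travel": [-0.06, 0, 0], "turn": [0, 0, 0]},
    {"travel": [-0.06, 0, 0], "turn": [0, 0, 0]},
    {"travel": [-0.06, 0, 0], "turn": [0, 0, 0]}
  ]
}}

```text
time: 11.6
position: [0.6792, 0.1926, 0.2026]
tool_rot: [-0.552, -3.092, 0.001]
ft_force: [-0.9, 0.3, 0.4]
grip_width: 0.853
grip_force: 0.0
```

```bash
python3 - <<'E'
from h import *
import pickle
s=ctrl.get_state();pickle.dump(s,open("s4.pkl","wb"));print(s['time'],s['position'])
w=ctrl.get_image("wrist")[:,:,::-1];t=ctrl.get_image("top")[:,:,::-1];c=ctrl.get_image("scene")[:,:,::-1]
cv2.imwrite("pics/w4full.png",w)
k=lambda a:cv2.resize(a,(400,300),interpolation=3)
cv2.imwrite("pics/w4.png",np.vstack([np.hstack([k(w[20:230,140:420]),k(t[205:280,107:207])]),np.hstack([k(c[220:355,70:250]),k(w)])]))
E
```

```text
11.6 [0.67924906 0.19255402 0.20257757]
```

View pics/w4.png

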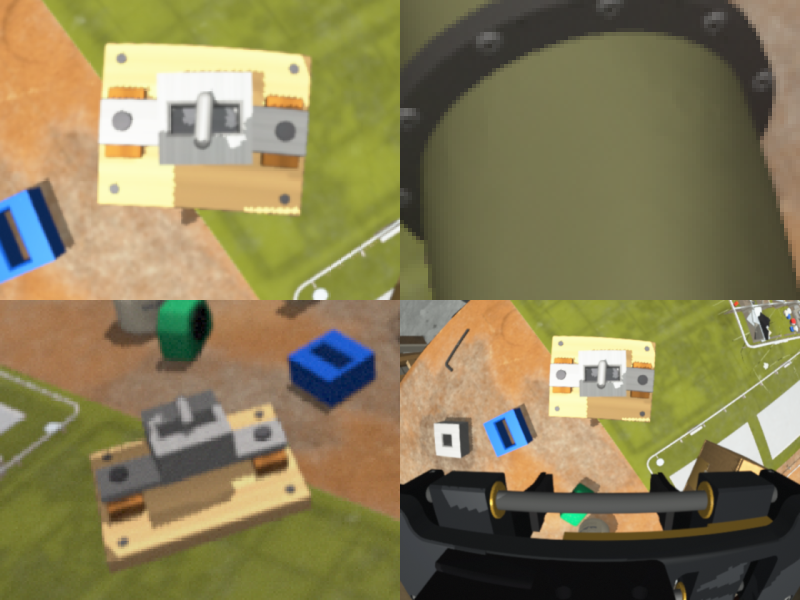

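The wrist crop shows the nut on the stud at (205,118), lying flat. The pin runs (206,95) to (203,140), square across its slot, and the gripper is clear.

```bash
python3 -c "
from bench import ctrl
print(ctrl.close_job())"
```

```text
the job is handed in; nothing more can be done
None
```

The long-slot nut is flat on the washer and turned a quarter turn, with the pin square across its slot; the gripper has let go and the job was handed in at about 12 s.

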